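# Sort the stripped gearbox parts into the magnetic trays

## Task

Sort the five gearbox parts on the bench into the magnetic trays: the ball bearing and the bronze bush in the blue tray, the gear in the red tray, the hex bolt and the hex nut in the yellow tray. Set each part down on the floor of its tray, not on the rim or on another part, and do not drop any from a height. Leave the loose wrench socket where it stands.

Things in the scene. Friction and masses are not known exactly. Their poses are not given: they have to be found in the camera images.
- bearing_center (a point): Site at its centre, half-way up; z is its upright axis at the start. Ball bearing lying flat on the bench: a low bright steel ring with a black seal band; outside diameter 52, bore about 23, height 15 mm; 0.13 kg.
- bush_center (a point): Site at its centre, half-way up; z is its upright axis at the start. Reddish bronze plain bush standing on its flange: a tube of outside diameter 32, bore 24, total height 34 mm, with a flange of diameter 42 and 5 mm thick at the bottom; 0.10 kg.
- gear_center (a point): Site at its centre, half-way up; z is its upright axis at the start. Dark steel spur gear lying flat, hub upwards: toothed disc of diameter 60 and 14 mm thick at the bottom, hub of diameter 32 rising above it to a total height of 32 mm, bore 20; 0.25 kg. Take it by the hub.
- bolt_center (a point): Site at its centre, half-way up; z is its upright axis at the start. Large steel hex bolt standing on its head, shank up: hexagon head 30 mm across flats and 13 mm thick at the bottom, shank of diameter 20, total height 68 mm; 0.22 kg.
- nut_center (a point): Site at its centre, half-way up; z is its upright axis at the start. Large steel hex nut lying flat: 36 mm across flats, 42 mm across corners, height 19 mm, hole 24 mm; two of its flats face along its own +x and -x, the rest every 60 degrees from there; 0.11 kg.
- tray_blue: Blue steel parts tray, open on top, held fast to the bench by its magnet so it does not shift. Outside 164 mm along its own x, 134 mm along its own y, 22 mm tall; walls 4 mm, floor 4 mm thick. The origin is the centre of its underside, on the bench; x along the long side, y along the short side, z up.
- tray_red: Red steel parts tray, open on top, held fast to the bench by its magnet so it does not shift. Outside 164 mm along its own x, 134 mm along its own y, 22 mm tall; walls 4 mm, floor 4 mm thick. The origin is the centre of its underside, on the bench; x along the long side, y along the short side, z up.
- tray_yellow: Yellow steel parts tray, open on top, held fast to the bench by its magnet so it does not shift. Outside 164 mm along its own x, 134 mm along its own y, 22 mm tall; walls 4 mm, floor 4 mm thick. The origin is the centre of its underside, on the bench; x along the long side, y along the short side, z up.
- socket_center (a point): Deep wrench socket standing upright among the parts, a tool to be left alone: plain silvery cylinder of diameter 34 and height 58 mm with a green band and a black square on top; the point is at its centre, half-way up.
Mind the look-alikes: they are no part of the job. What is shaped like the part that bears bolt_center but orange is not meant. Leave any turquoise look-alike of the part that bears bearing_center alone.

How it is judged:
By the outcome, as a careful person would: the job done as asked, in the order asked, and still so for the second after the job is handed in, with the robot touching nothing.
It also fails if it takes over 112 s, if anything falls off the work surface, if the arm or the gripper's body presses on something with over 40 N, if the wrist force passes 120 N, or if a joint passes its speed limit or range.

## Robot

A 6-joint arm with a two-finger parallel gripper is mounted at the origin on the work surface. World frame = base frame: x ahead of the robot, y to its left, z up, the work surface at z = 0. Lengths are in m, angles in rad, forces in N, time in s.
With the tool pointing down it reaches from about 0.35 to 0.85 m from the base axis. Payload 8.1 kg.
Tool frame: the origin (TCP) lies midway between the tips of the shut fingers; the grasp point (between the pads) lies 19 mm behind it; z points along the fingers, y is the direction in which the jaws open and shut (so a half turn about z gives the same grasp; the last joint's range is limited). The gripper opens to 93 mm and grips with 3 to 60 N. Pads are 15 mm wide; open, the fingers measure 128 mm over their backs; the gripper's body (75 mm by 188 mm) begins 65 mm behind the grasp point.
Start: joints at [-1.379, 0.13, 1.488, -0, 1.523, -0.085], TCP at [0.164, -0.577, 0.219] pointing down, gripper open.
Joint ranges: [-2.96, 2.96], [-0.89, 2.26], [0.02, 2.5], [-1.34, 4.48], [0, 2.73], [-2.66, 2.66]. Speed limits (rad/s): [2.39, 2.39, 2.79, 3.14, 3.14, 3.14].

## Interface

Orientations are given as a rotation vector (axis times angle).
In Python, from plant import robot gives the robot as it stands. The module is installed in compiled form; this text tells all that it offers.
- The arm moves only by the shell command python3 -m pendant 'ROWS' [FORCE]. ROWS is JSON, a list of rows, each an object with "translation": the shift along the tool's x, y, z in mm, a list of three; "twist": the turn, a rotation vector about the tool's x, y, z in rad, a list of three; "grip": the opening, from -1 (shut) to 1 (fully open). A call has exactly 10 rows; each row shifts and turns the pose as measured when the row begins, along the tool's axes as they then stand; what a row does not reach is not made up. A row lasts 1/10 s, in which the tool goes at most 50 mm and 8.59 degrees, less where a joint would pass 70% of its speed; a pose out of reach is approached as far as the arm can. A call is refused whole if a number of a shift passes 50 or a number of a turn 0.15, either way. A call with a gripper value outside its range is refused whole. The fingers move at their own pace and stop on an object; FORCE is the grip in N (left out, the last holds). Time passes only in rows, so rows that do not move let the fingers close, or fill a call up. It gives the time, the measured TCP pose, the force and the opening at its end, in the units of the state.
- robot.read_state(): the state, without advancing time (a new reading comes with each control period).
- robot.read_camera(name): name is "side" or "top"; returns (picture, depth): 384x512x3 uint8, red, green, blue; 384x512 float32, m along the optical axis (not along the pixel's ray), 0 where there is no reading.
- robot.camera_info(name): a dict with "vertical_fov" (degrees; the focal length in pixels is half the picture's height over the tangent of half this angle, whatever the lens; pixels are square), "cx", "cy" (the principal point, pixels), "cam_to_world" (4x4, takes a point from camera to world coordinates). Camera axes: x right, y up, looking along -z (the intrinsics and any distortion apply to the point x, -y, -z); pixel columns grow to the right and rows downward; lengths in m; the calibration is good to about 2 mm. A picture is of the moment at which its call begins. camera_info takes no time and is no camera call.
- robot.close_job(): hands the job in, once; it reports no verdict.
The state is a dict: "t": time; "q": joint angles; "dq": joint speeds; "joint_torque": joint torques, N m; "tool_pos": TCP position; "orientation": TCP orientation; "force": force on the tool from outside, world axes, zero at the start; "wrist_torque": the same for the moment, N m; "opening": finger opening in m.
Only numpy, scipy, OpenCV 4.12 (cv2) and the standard library are available. Lean on these libraries where they do the work, as an engineer would, in place of code of your own. Each camera call takes 0.05 s, during which the arm holds its last target. There are 200 camera calls.

## Working session

There is one attempt and no reset: what is moved stays moved. The work goes in short steps, Python scripts to look and compute and a shell command to move; the robot and the scene stay as the last step left them, time stands still between calls to the robot, and variables do not carry over. Pictures are saved under pics/ and viewed, about 12 in all and at most 16, crops included, and the job is handed in when it is done.

```bash
mkdir -p pics; python3 - <<'E'
from plant import robot
import cv2,numpy as np
for n in("top","side"):
    p,d=robot.read_camera(n); cv2.imwrite(f"pics/{n}0.png",p[:,:,::-1]); np.save(n+"0.npy",d)
    print(n,robot.camera_info(n))
print(robot.read_state())
E
```

```text
top {'vertical_fov': 44.20990943820142, 'cx': 258.6868546625305, 'cy': 189.15493985849704, 'cam_to_world': array([[-0.01298656,  0.98090431, -0.19405692,  0.2344613 ],
       [-0.99970559, -0.01671499, -0.01758801, -0.01260561],
       [-0.02049581,  0.19377138,  0.98083259,  1.31991697],
       [ 0.        ,  0.        ,  0.        ,  1.        ]])}
side {'vertical_fov': 51.14221449276062, 'cx': 258.3843067743016, 'cy': 188.27055554417655, 'cam_to_world': array([[-0.89405368,  0.29646457, -0.33582253,  0.12574385],
       [-0.44793807, -0.59905604,  0.66368919,  0.74408054],
       [-0.00441618,  0.74380146,  0.66838603,  0.80547068],
       [ 0.        ,  0.        ,  0.        ,  1.        ]])}
{'t': 0.1, 'q': array([-1.37939016e+00,  1.31082212e-01,  1.48917366e+00, -3.73428079e-05,
        1.52300771e+00, -8.53774755e-02]), 'dq': array([ 0.00052083, -0.00035015, -0.00202304, -0.00054333, -0.00017967,
       -0.0011998 ]), 'joint_torque': array([-3.99477794e-04, -5.61341536e+01, -4.93095767e+01,  7.67460745e-02,
        2.90790852e-02, -8.36423624e-05]), 'tool_pos': array([ 0.16387955, -0.5766456 ,  0.2176926 ]), 'orientation': array([-3.10990521e+00, -4.33157167e-01,  1.97482607e-04]), 'force': array([-0.92496723, -0.01701165, -0.84278049]), 'wrist_torque': array([-0.02131161, -0.01932575,  0.01295714]), 'opening': 0.09287145076607106}
```

View pics/top0.png

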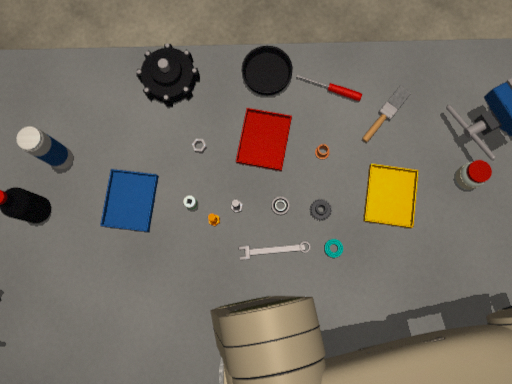

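View pics/side0.png

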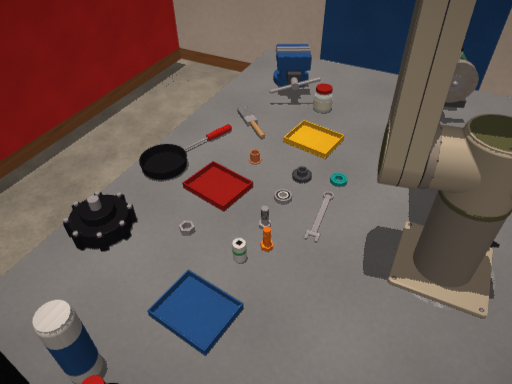

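Top picture: nut (199,145), socket (190,202), bolt (237,206), orange decoy (214,219), bearing (280,206), gear (320,209), bush (322,151), turquoise decoy (333,249); trays blue (130,201), red (264,139), yellow (391,196). Enlarging the parts area.

```bash
cat >h.py <<'E'
from plant import robot
import cv2,numpy as np
from scipy.spatial.transform import Rotation as R
def at_z(n,u,v,z):
    i=robot.camera_info(n); f=192/np.tan(np.radians(i["vertical_fov"]/2)); M=i["cam_to_world"]
    r=M[:3,:3]@np.array([(u-i["cx"])/f,-(v-i["cy"])/f,-1]); return M[:3,3]+r*(z-M[2,3])/r[2]
def crop(n,x,y,w,h,s,name,p=None):
    if p is None: p,_=robot.read_camera(n)
    c=cv2.resize(p[y:y+h,x:x+w,::-1],None,fx=s,fy=s,interpolation=cv2.INTER_CUBIC)
    for k in range(0,w,10): cv2.putText(c,str(x+k),(k*s,8),0,.3,(0,255,255),1); cv2.line(c,(k*s,10),(k*s,14),(0,255,255))
    for k in range(0,h,10): cv2.putText(c,str(y+k),(0,k*s+4),0,.3,(0,255,255),1)
    cv2.imwrite(f"pics/{name}.png",c)
E
python3 - <<'E'
from h import *
p=cv2.imread("pics/top0.png")[:,:,::-1]
crop("top",182,135,155,95,5,"topc",p)
hsv=cv2.cvtColor(p,cv2.COLOR_RGB2HSV)
for n,lo,hi,reg in(("blue",105,125,(90,160,180,240)),("red",172,180,(225,100,300,180)),("red0",0,6,(225,100,300,180)),("yel",22,32,(355,155,425,235))):
    m=cv2.inRange(hsv,(lo,120,60),(hi,255,255)); k=np.zeros_like(m); x0,y0,x1,y1=reg; k[y0:y1,x0:x1]=m[y0:y1,x0:x1]
    pts=np.argwhere(k)[:,::-1].astype(np.float32)
    if len(pts)<50: continue
    b=cv2.boxPoints(cv2.minAreaRect(pts)); w=np.array([at_z("top",*q,.018) for q in b])
    print(n,w.mean(0)[:2].round(3),[np.round(np.linalg.norm(w[i]-w[i-1]),3) for i in(1,2)],[np.degrees(np.arctan2(*(w[i]-w[i-1])[1::-1])).round(1) for i in(1,2)])
for n,u,v,z in(("nut",199,145,.019),("socket",190,202,.058),("bolt",237,206,.068),("obolt",214,219,.068),("bear",280,206,.015),("gear",320,209,.032),("bush",322,151,.034),("teal",333,249,.015)): print(n,at_z("top",u,v,z).round(3))
E
```

```text
blue [0.469 0.377] [np.float64(0.165), np.float64(0.144)] [np.float64(-4.2), np.float64(-98.2)]
red0 [ 0.64  -0.004] [np.float64(0.17), np.float64(0.138)] [np.float64(-10.2), np.float64(-102.0)]
yel [ 0.47 -0.36] [np.float64(0.168), np.float64(0.138)] [np.float64(-10.0), np.float64(-98.2)]
nut [0.624 0.18  0.019]
socket [0.452 0.197 0.058]
bolt [0.437 0.069 0.068]
obolt [0.403 0.13  0.068]
bear [ 0.444 -0.048  0.015]
gear [ 0.431 -0.157  0.032]
bush [ 0.595 -0.169  0.034]
teal [ 0.322 -0.19   0.015]
```

View pics/topc.png

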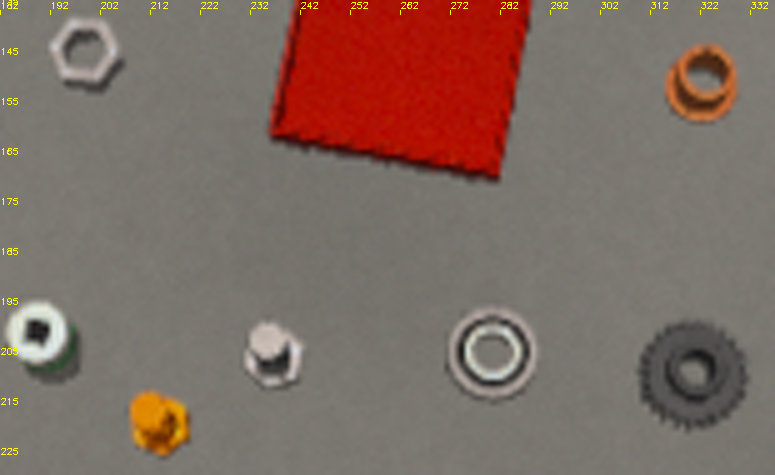

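The crop confirms: nut (199,145) with flats up/down in the picture, socket top (189.6,201), bolt top (235.3,202.5), bearing (280,205), gear hub (320.2,208.6), bush top (323.2,148.2). One side-view crop to cross-check.

```bash
python3 - <<'E'
from h import *
p=cv2.imread("pics/side0.png")[:,:,::-1]
crop("side",170,140,160,115,5,"sidec",p)
for n,X,Y,z in(("nut",86,51,.019),("socket",38,332,.058),("bolt",268,339,.068),("obolt",150,410,.068),("bear",492,352,.015),("gear",693,370,.032),("bush",708,68,.034)):
    w=at_z("top",182+X/5-.4,135+Y/5-.4,z)
    i=robot.camera_info("side");f=192/np.tan(np.radians(i["vertical_fov"]/2));c=np.linalg.inv(i["cam_to_world"])@np.r_[w,1]
    print(n,w.round(4),"side px",np.round([i["cx"]-f*c[0]/c[2],i["cy"]+f*c[1]/c[2]],1))
v=np.array([at_z("top",182+X/5,135+Y/5,.019)[:2] for X,Y in((69,20),(103,22),(120,55),(102,84),(66,82),(52,48))])
e=np.roll(v,-1,0)-v; print((np.degrees(np.arctan2(e[:,1],e[:,0]))%60).round(1),np.linalg.norm(e,axis=1).round(3))
E
```

```text
nut [0.6244 0.1807 0.019 ] side px [186.9 225.8]
socket [0.4546 0.1992 0.058 ] side px [239.1 242.8]
bolt [0.4469 0.0735 0.068 ] side px [264.7 208.1]
obolt [0.4095 0.1368 0.068 ] side px [267.1 229. ]
bear [ 0.4465 -0.0482  0.015 ] side px [283.1 194.6]
gear [ 0.4319 -0.1578  0.032 ] side px [302.4 169.9]
bush [ 0.6032 -0.1726  0.034 ] side px [254.4 151.8]
[25.4 26.6 29.1 25.6 22.2 30. ] [0.02  0.022 0.02  0.021 0.022 0.019]
```

View pics/sidec.png

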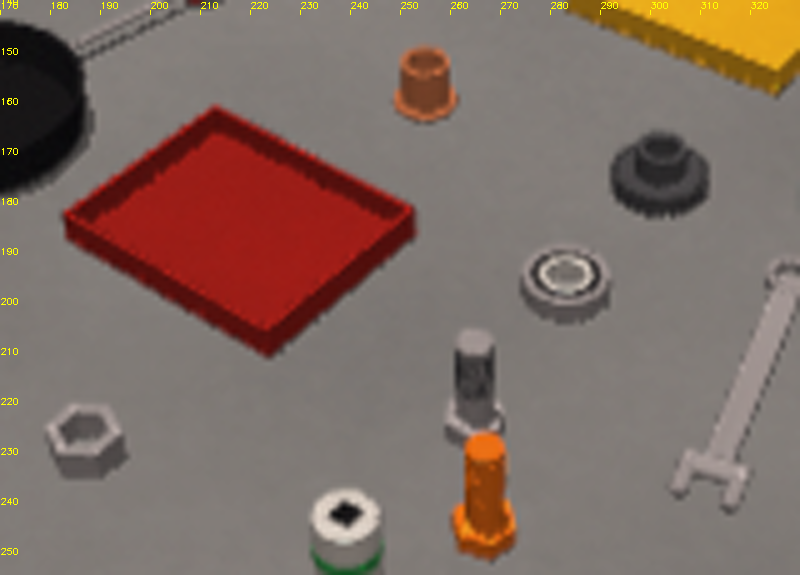

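Side view agrees within about 1 px: nut (187,225), bolt top (265,208), bearing (283,194.5), gear (302,169.5), bush (255,152). Nut grasp yaw is about 26.5°. I'll set the tool to yaw 0, so tool x = world x, y = -world y and z = down, then move off.

```bash
cat >st.py <<'E'
import sys
from h import *
s=robot.read_state(); m=R.from_rotvec(s["orientation"]).as_matrix(); p=s["tool_pos"]
print("t",round(s["t"],2),"pos",p.round(4),"yaw",np.degrees(np.arctan2(m[1,0],m[0,0])).round(2),"tilt",np.degrees(np.arccos(-m[2,2])).round(2),"open",round(s["opening"],4),"F",s["force"].round(1),"q6",s["q"][5].round(2))
if len(sys.argv)>1: print("to go, tool mm:",(m.T@(np.array(sys.argv[1:4],float)-p)*1000).round(1))
E
python3 -m pendant '[{"translation":[0,0,0],"twist":[0,0,0.139],"grip":1},{"translation":[0,0,0],"twist":[0,0,0.139],"grip":1},{"translation":[22,-42,0],"twist":[0,0,0],"grip":1},{"translation":[22,-42,0],"twist":[0,0,0],"grip":1},{"translation":[22,-42,0],"twist":[0,0,0],"grip":1},{"translation":[22,-42,0],"twist":[0,0,0],"grip":1},{"translation":[22,-42,0],"twist":[0,0,0],"grip":1},{"translation":[22,-42,0],"twist":[0,0,0],"grip":1},{"translation":[22,-42,0],"twist":[0,0,0],"grip":1},{"translation":[22,-42,0],"twist":[0,0,0],"grip":1}]' 25; python3 st.py .4465 -.048 .10
```

```text
t: 1.1
tool_pos: [0.3451, -0.2326, 0.2118]
orientation: [-3.129, 0.036, 0.007]
force: [0.9, -1.3, 0.3]
opening: 0.093
t 1.1 pos [ 0.3451 -0.2326  0.2118] yaw -1.33 tilt 0.74 open 0.093 F [ 0.9 -1.3  0.3] q6 0.87
to go, tool mm: [  97.6 -185.5  113.6]
```

```bash
cat >>st.py <<'E'
y=float(sys.argv[4]) if len(sys.argv)>4 else 0
c=np.cos(np.radians(y));S=np.sin(np.radians(y)); print("twist",R.from_matrix(m.T@np.array([[c,S,0],[S,-c,0],[0,0,-1]])).as_rotvec().round(4))
E
python3 -m pendant '[{"translation":[20,-37,20],"twist":[0,0,-0.01],"grip":1},{"translation":[20,-37,20],"twist":[0,0,-0.01],"grip":1},{"translation":[20,-37,20],"twist":[0,0,0],"grip":1},{"translation":[20,-37,20],"twist":[0,0,0],"grip":1},{"translation":[18,-37,20],"twist":[0,0,0],"grip":1},{"translation":[0,0,10],"twist":[0,0,0],"grip":1},{"translation":[0,0,0],"twist":[0,0,0],"grip":1},{"translation":[0,0,0],"twist":[0,0,0],"grip":1},{"translation":[0,0,0],"twist":[0,0,0],"grip":1},{"translation":[0,0,0],"twist":[0,0,0],"grip":1}]'; python3 st.py .4465 -.048 .004
```

```text
t: 2.1
tool_pos: [0.4474, -0.0362, 0.1009]
orientation: [-3.132, -0.004, 0.003]
force: [0.2, -0.9, 0.2]
opening: 0.0928
t 2.1 pos [ 0.4474 -0.0362  0.1009] yaw 0.16 tilt 0.54 open 0.0928 F [ 0.2 -0.9  0.2] q6 1.36
to go, tool mm: [-0.7 12.7 96.7]
twist [-0.0093  0.0018  0.0028]
```

```bash
python3 -m pendant '[{"translation":[-0.5,12,30],"twist":[-0.009,0.002,0],"grip":1},{"translation":[0,0,30],"twist":[0,0,0],"grip":1},{"translation":[0,0,15],"twist":[0,0,0],"grip":1},{"translation":[0,0,8],"twist":[0,0,0],"grip":1},{"translation":[0,0,5],"twist":[0,0,0],"grip":1},{"translation":[0,0,0],"twist":[0,0,0],"grip":1},{"translation":[0,0,0],"twist":[0,0,0],"grip":1},{"translation":[0,0,0],"twist":[0,0,0],"grip":1},{"translation":[0,0,0],"twist":[0,0,0],"grip":1},{"translation":[0,0,0],"twist":[0,0,0],"grip":1}]'; python3 st.py .4465 -.048 .004
```

```text
t: 3.1
tool_pos: [0.4542, -0.0555, 0.0195]
orientation: [3.137, -0.01, 0.027]
force: [0.3, 0.4, -0.5]
opening: 0.0929
t 3.1 pos [ 0.4542 -0.0555  0.0195] yaw -0.36 tilt 1.02 open 0.0929 F [ 0.3  0.4 -0.5] q6 1.34
to go, tool mm: [-8.  -7.6 15.4]
twist [ 0.0046 -0.0172 -0.0064]
```

```bash
python3 -m pendant '[{"translation":[-8,-7.6,4],"twist":[0.005,-0.017,-0.006],"grip":1},{"translation":[0,0,4],"twist":[0,0,0],"grip":1},{"translation":[0,0,0],"twist":[0,0,0],"grip":1},{"translation":[0,0,0],"twist":[0,0,0],"grip":1},{"translation":[0,0,0],"twist":[0,0,0],"grip":1},{"translation":[0,0,0],"twist":[0,0,0],"grip":1},{"translation":[0,0,0],"twist":[0,0,0],"grip":1},{"translation":[0,0,0],"twist":[0,0,0],"grip":1},{"translation":[0,0,0],"twist":[0,0,0],"grip":1},{"translation":[0,0,0],"twist":[0,0,0],"grip":1}]'; python3 st.py .4465 -.048 .004
```

```text
t: 4.1
tool_pos: [0.4458, -0.047, 0.0109]
orientation: [-3.141, -0.001, 0.001]
force: [-0.5, -0.3, 0.1]
opening: 0.0931
t 4.1 pos [ 0.4458 -0.047   0.0109] yaw 0.04 tilt 0.07 open 0.0931 F [-0.5 -0.3  0.1] q6 1.35
to go, tool mm: [0.7 1.  6.9]
twist [-0.0008  0.0008  0.0007]
```

```bash
python3 -m pendant '[{"translation":[0.7,1,4],"twist":[0,0,0],"grip":1},{"translation":[0,0,2],"twist":[0,0,0],"grip":1},{"translation":[0,0,0],"twist":[0,0,0],"grip":-1},{"translation":[0,0,0],"twist":[0,0,0],"grip":-1},{"translation":[0,0,0],"twist":[0,0,0],"grip":-1},{"translation":[0,0,0],"twist":[0,0,0],"grip":-1},{"translation":[0,0,0],"twist":[0,0,0],"grip":-1},{"translation":[0,0,0],"twist":[0,0,0],"grip":-1},{"translation":[0,0,0],"twist":[0,0,0],"grip":-1},{"translation":[0,0,0],"twist":[0,0,0],"grip":-1}]' 25; python3 st.py .4465 -.048 .004
```

```text
t: 5.1
tool_pos: [0.4465, -0.0482, 0.0043]
orientation: [-3.141, -0.001, 0.001]
force: [-0.1, -0.1, -0.7]
opening: 0.0518
t 5.1 pos [ 0.4465 -0.0482  0.0043] yaw 0.04 tilt 0.07 open 0.0518 F [-0.1 -0.1 -0.7] q6 1.35
to go, tool mm: [-0.  -0.2  0.3]
twist [-0.0007  0.0009  0.0006]
```

Bearing gripped at 51.8 mm. Lift and carry to the blue tray.

```bash
python3 -m pendant '[{"translation":[0,0,-25],"twist":[0,0,0],"grip":-1},{"translation":[0,0,-45],"twist":[0,0,0],"grip":-1},{"translation":[0,0,-45],"twist":[0,0,0],"grip":-1},{"translation":[0,-30,-10],"twist":[0,0,0],"grip":-1},{"translation":[-2,-45,0],"twist":[0,0,0],"grip":-1},{"translation":[-2,-45,0],"twist":[0,0,0],"grip":-1},{"translation":[-2,-45,0],"twist":[0,0,0],"grip":-1},{"translation":[-2,-45,0],"twist":[0,0,0],"grip":-1},{"translation":[-2,-45,0],"twist":[0,0,0],"grip":-1},{"translation":[-2,-45,0],"twist":[0,0,0],"grip":-1}]'; python3 st.py .43 .377 .05
```

```text
t: 6.1
tool_pos: [0.4345, 0.2583, 0.1357]
orientation: [-3.139, 0.016, -0.001]
force: [1.4, 0.2, -0.3]
opening: 0.0516
t 6.1 pos [0.4345 0.2583 0.1357] yaw -0.58 tilt 0.14 open 0.0516 F [ 1.4  0.2 -0.3] q6 2.01
to go, tool mm: [  -5.7 -118.4   85.9]
twist [-0.0022 -0.0008 -0.0101]
```

```bash
python3 -m pendant '[{"translation":[-1,-40,0],"twist":[0,0,-0.005],"grip":-1},{"translation":[-1,-40,10],"twist":[0,0,-0.005],"grip":-1},{"translation":[-1,-22,25],"twist":[0,0,0],"grip":-1},{"translation":[0,-6,25],"twist":[0,0,0],"grip":-1},{"translation":[0,0,15],"twist":[0,0,0],"grip":-1},{"translation":[0,0,8],"twist":[0,0,0],"grip":-1},{"translation":[0,0,0],"twist":[0,0,0],"grip":-1},{"translation":[0,0,0],"twist":[0,0,0],"grip":-1},{"translation":[0,0,0],"twist":[0,0,0],"grip":-1},{"translation":[0,0,0],"twist":[0,0,0],"grip":-1}]'; python3 st.py .43 .377 .0095
python3 - <<'E'
from h import *
crop("top",90,150,120,100,6,"place1")
E
```

```text
t: 7.1
tool_pos: [0.4314, 0.3765, 0.0528]
orientation: [-3.136, -0.009, -0.006]
force: [0.0, 0.1, -1.0]
opening: 0.0517
t 7.1 pos [0.4314 0.3765 0.0528] yaw 0.31 tilt 0.4 open 0.0517 F [ 0.   0.1 -1. ] q6 2.19
to go, tool mm: [-1.5 -0.2 43.3]
twist [-0.0056 -0.0041  0.0055]
```

View pics/place1.png

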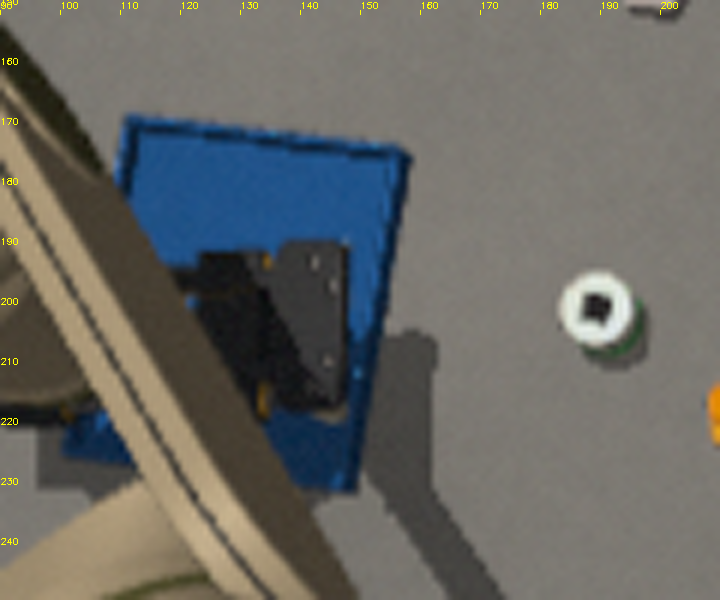

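Crop shows the gripper over the lower half of the blue tray (tray corners ~(111,170),(157,175),(149,231),(101,225)); clear of walls. Lowering.

```bash
python3 -m pendant '[{"translation":[-1.5,-4,15],"twist":[-0.005,-0.004,0.005],"grip":-1},{"translation":[0,0,12],"twist":[0,0,0],"grip":-1},{"translation":[0,0,6],"twist":[0,0,0],"grip":-1},{"translation":[0,0,3],"twist":[0,0,0],"grip":-1},{"translation":[0,0,0],"twist":[0,0,0],"grip":-1},{"translation":[0,0,0],"twist":[0,0,0],"grip":-1},{"translation":[0,0,0],"twist":[0,0,0],"grip":-1},{"translation":[0,0,0],"twist":[0,0,0],"grip":-1},{"translation":[0,0,0],"twist":[0,0,0],"grip":-1},{"translation":[0,0,0],"twist":[0,0,0],"grip":-1}]'; python3 st.py .43 .381 .0085
```

```text
t: 8.15
tool_pos: [0.4307, 0.3814, 0.0148]
orientation: [-3.14, 0.0, -0.002]
force: [-0.7, 0.2, -1.6]
opening: 0.0514
t 8.15 pos [0.4307 0.3814 0.0148] yaw -0.02 tilt 0.12 open 0.0514 F [-0.7  0.2 -1.6] q6 2.21
to go, tool mm: [-0.7  0.4  6.3]
twist [-0.0013 -0.0015 -0.0003]
```

```bash
python3 -m pendant '[{"translation":[0,0,4],"twist":[0,0,0],"grip":-1},{"translation":[0,0,2],"twist":[0,0,0],"grip":-1},{"translation":[0,0,0.5],"twist":[0,0,0],"grip":-1},{"translation":[0,0,0],"twist":[0,0,0],"grip":-1},{"translation":[0,0,0],"twist":[0,0,0],"grip":-1},{"translation":[0,0,0],"twist":[0,0,0],"grip":0.35},{"translation":[0,0,0],"twist":[0,0,0],"grip":0.35},{"translation":[0,0,0],"twist":[0,0,0],"grip":0.35},{"translation":[0,0,0],"twist":[0,0,0],"grip":0.35},{"translation":[0,0,0],"twist":[0,0,0],"grip":0.35}]'; python3 st.py .43 .381 .0085
```

```text
t: 9.15
tool_pos: [0.4315, 0.3819, 0.0088]
orientation: [-3.139, 0.001, -0.005]
force: [-0.0, -0.2, -0.0]
opening: 0.0625
t 9.15 pos [0.4315 0.3819 0.0088] yaw -0.02 tilt 0.23 open 0.0625 F [-0.  -0.2 -0. ] q6 2.21
to go, tool mm: [-1.5  0.9  0.3]
twist [-0.0025 -0.0031 -0.0004]
```

```bash
python3 -m pendant '[{"translation":[0,0,-20],"twist":[0,0,0],"grip":0.35},{"translation":[0,0,-45],"twist":[0,0,0],"grip":0.35},{"translation":[0,0,-45],"twist":[0,0,0],"grip":0.35},{"translation":[10,30,-25],"twist":[0,0,0],"grip":0.35},{"translation":[14,45,0],"twist":[0,0,0],"grip":0.35},{"translation":[14,45,0],"twist":[0,0,0],"grip":0.35},{"translation":[14,45,0],"twist":[0,0,0],"grip":0.35},{"translation":[14,45,0],"twist":[0,0,0],"grip":0.35},{"translation":[14,45,0],"twist":[0,0,0],"grip":0.35},{"translation":[14,45,0],"twist":[0,0,0],"grip":0.35}]'; python3 st.py .603 -.1726 .06
python3 - <<'E'
from h import *
crop("top",90,150,70,90,6,"blue1")
E
```

```text
t: 10.15
tool_pos: [0.5275, 0.0767, 0.151]
orientation: [-3.139, -0.017, -0.012]
force: [0.9, 2.0, 0.4]
opening: 0.0628
t 10.15 pos [0.5275 0.0767 0.151 ] yaw 0.61 tilt 0.49 open 0.0628 F [0.9 2.  0.4] q6 1.61
to go, tool mm: [ 72.1 250.4  90.8]
twist [-0.0029 -0.008   0.0106]
```

View pics/blue1.png

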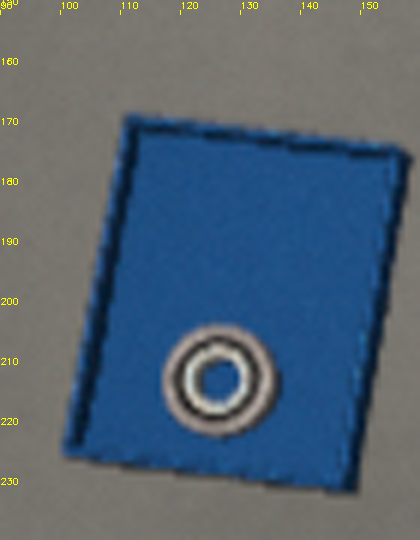

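Bearing lies flat on the blue tray floor at (126,213), clear of the walls. On to the bush.

```bash
python3 -m pendant '[{"translation":[12,42,0],"twist":[0,0,0.005],"grip":0.35},{"translation":[12,42,0],"twist":[0,0,0.005],"grip":0.35},{"translation":[12,42,0],"twist":[0,0,0],"grip":0.35},{"translation":[12,42,10],"twist":[0,0,0],"grip":0.35},{"translation":[12,42,20],"twist":[0,0,0],"grip":0.35},{"translation":[6,20,20],"twist":[0,0,0],"grip":0.35},{"translation":[0,6,20],"twist":[0,0,0],"grip":0.35},{"translation":[0,0,10],"twist":[0,0,0],"grip":0.35},{"translation":[0,0,0],"twist":[0,0,0],"grip":0.35},{"translation":[0,0,0],"twist":[0,0,0],"grip":0.35}]'; python3 st.py .603 -.1726 .0085
```

```text
t: 11.2
tool_pos: [0.5989, -0.1758, 0.0716]
orientation: [3.14, -0.015, 0.023]
force: [-0.1, -0.8, 0.6]
opening: 0.0624
t 11.2 pos [ 0.5989 -0.1758  0.0716] yaw -0.53 tilt 0.84 open 0.0624 F [-0.1 -0.8  0.6] q6 1.21
to go, tool mm: [ 3.2 -3.3 63.1]
twist [ 0.0017 -0.0146 -0.0093]
```

```bash
python3 -m pendant '[{"translation":[4,-3,10],"twist":[0.002,-0.014,-0.009],"grip":0.35},{"translation":[0,0,10],"twist":[0,0,0],"grip":0.35},{"translation":[0,0,10],"twist":[0,0,0],"grip":0.35},{"translation":[0,0,10],"twist":[0,0,0],"grip":0.35},{"translation":[0,0,6],"twist":[0,0,0],"grip":0.35},{"translation":[0,0,3],"twist":[0,0,0],"grip":0.35},{"translation":[0,0,0],"twist":[0,0,0],"grip":0.35},{"translation":[0,0,0],"twist":[0,0,0],"grip":0.35},{"translation":[0,0,0],"twist":[0,0,0],"grip":0.35},{"translation":[0,0,0],"twist":[0,0,0],"grip":0.35}]'; python3 st.py .603 -.1726 .0085
```

```text
t: 12.2
tool_pos: [0.6059, -0.1705, 0.0251]
orientation: [3.14, 0.005, 0.012]
force: [-0.3, 0.0, -0.5]
opening: 0.0624
t 12.2 pos [ 0.6059 -0.1705  0.0251] yaw 0.19 tilt 0.43 open 0.0624 F [-0.3  0.  -0.5] q6 1.21
to go, tool mm: [-3.   2.  16.6]
twist [ 0.0019 -0.0073  0.0032]
```

```bash
python3 -m pendant '[{"translation":[-3,2,6],"twist":[0.002,-0.007,0.003],"grip":0.35},{"translation":[0,0,6],"twist":[0,0,0],"grip":0.35},{"translation":[0,0,3],"twist":[0,0,0],"grip":0.35},{"translation":[0,0,1],"twist":[0,0,0],"grip":0.35},{"translation":[0,0,0],"twist":[0,0,0],"grip":-1},{"translation":[0,0,0],"twist":[0,0,0],"grip":-1},{"translation":[0,0,0],"twist":[0,0,0],"grip":-1},{"translation":[0,0,0],"twist":[0,0,0],"grip":-1},{"translation":[0,0,0],"twist":[0,0,0],"grip":-1},{"translation":[0,0,0],"twist":[0,0,0],"grip":-1}]'; python3 st.py .603 -.1726 .0085
```

```text
t: 13.2
tool_pos: [0.603, -0.1729, 0.0081]
orientation: [-3.142, 0.0, -0.001]
force: [0.0, 0.5, -0.9]
opening: 0.0313
t 13.2 pos [ 0.603  -0.1729  0.0081] yaw -0.01 tilt 0.02 open 0.0313 F [ 0.   0.5 -0.9] q6 1.21
to go, tool mm: [ 0.  -0.3 -0.4]
twist [-0.0001 -0.0003 -0.0001]
```

```bash
python3 -m pendant '[{"translation":[0,0,-20],"twist":[0,0,0],"grip":-1},{"translation":[0,0,-45],"twist":[0,0,0],"grip":-1},{"translation":[0,0,-45],"twist":[0,0,0],"grip":-1},{"translation":[-5,-30,-15],"twist":[0,0,0],"grip":-1},{"translation":[-7,-45,0],"twist":[0,0,0],"grip":-1},{"translation":[-7,-45,0],"twist":[0,0,0],"grip":-1},{"translation":[-7,-45,0],"twist":[0,0,0],"grip":-1},{"translation":[-7,-45,0],"twist":[0,0,0],"grip":-1},{"translation":[-7,-45,0],"twist":[0,0,0],"grip":-1},{"translation":[-7,-45,0],"twist":[0,0,0],"grip":-1}]'; python3 st.py .513 .37 .06
```

```text
t: 14.2
tool_pos: [0.5552, 0.1316, 0.1387]
orientation: [-3.141, 0.017, -0.003]
force: [0.5, 0.4, -0.5]
opening: 0.0316
t 14.2 pos [0.5552 0.1316 0.1387] yaw -0.61 tilt 0.13 open 0.0316 F [ 0.5  0.4 -0.5] q6 1.72
to go, tool mm: [ -44.9 -237.9   78.8]
twist [-0.0008 -0.0021 -0.0107]
```

```bash
python3 -m pendant '[{"translation":[-8,-42,0],"twist":[0,0,-0.005],"grip":-1},{"translation":[-8,-42,0],"twist":[0,0,-0.005],"grip":-1},{"translation":[-8,-42,0],"twist":[0,0,0],"grip":-1},{"translation":[-8,-42,10],"twist":[0,0,0],"grip":-1},{"translation":[-7,-35,20],"twist":[0,0,0],"grip":-1},{"translation":[-4,-18,20],"twist":[0,0,0],"grip":-1},{"translation":[0,-5,20],"twist":[0,0,0],"grip":-1},{"translation":[0,0,8],"twist":[0,0,0],"grip":-1},{"translation":[0,0,0],"twist":[0,0,0],"grip":-1},{"translation":[0,0,0],"twist":[0,0,0],"grip":-1}]'; python3 st.py .513 .37 .0125
```

```text
t: 15.2
tool_pos: [0.5075, 0.3744, 0.0603]
orientation: [-3.138, -0.013, -0.008]
force: [0.7, 0.1, -1.0]
opening: 0.0313
t 15.2 pos [0.5075 0.3744 0.0603] yaw 0.46 tilt 0.36 open 0.0313 F [ 0.7  0.1 -1. ] q6 2.12
to go, tool mm: [ 5.2  4.7 47.8]
twist [-0.0038 -0.0051  0.008 ]
```

```bash
python3 -m pendant '[{"translation":[5,4.5,10],"twist":[-0.004,-0.005,0.008],"grip":-1},{"translation":[0,0,12],"twist":[0,0,0],"grip":-1},{"translation":[0,0,10],"twist":[0,0,0],"grip":-1},{"translation":[0,0,5],"twist":[0,0,0],"grip":-1},{"translation":[0,0,3],"twist":[0,0,0],"grip":-1},{"translation":[0,0,0],"twist":[0,0,0],"grip":-1},{"translation":[0,0,0],"twist":[0,0,0],"grip":-1},{"translation":[0,0,0],"twist":[0,0,0],"grip":-1},{"translation":[0,0,0],"twist":[0,0,0],"grip":-1},{"translation":[0,0,0],"twist":[0,0,0],"grip":-1}]'; python3 st.py .513 .37 .0123
```

```text
t: 16.2
tool_pos: [0.5164, 0.3684, 0.0207]
orientation: [-3.14, 0.007, -0.007]
force: [-0.2, 1.2, -1.3]
opening: 0.0314
t 16.2 pos [0.5164 0.3684 0.0207] yaw -0.25 tilt 0.27 open 0.0314 F [-0.2  1.2 -1.3] q6 2.11
to go, tool mm: [-3.5 -1.5  8.4]
twist [-0.0019 -0.0043 -0.0043]
```

```bash
python3 -m pendant '[{"translation":[-2,-1,4],"twist":[-0.002,-0.004,-0.004],"grip":-1},{"translation":[0,0,3],"twist":[0,0,0],"grip":-1},{"translation":[0,0,1.5],"twist":[0,0,0],"grip":-1},{"translation":[0,0,0],"twist":[0,0,0],"grip":-1},{"translation":[0,0,0],"twist":[0,0,0],"grip":-1},{"translation":[0,0,0],"twist":[0,0,0],"grip":0.2},{"translation":[0,0,0],"twist":[0,0,0],"grip":0.2},{"translation":[0,0,0],"twist":[0,0,0],"grip":0.2},{"translation":[0,0,0],"twist":[0,0,0],"grip":0.2},{"translation":[0,0,0],"twist":[0,0,0],"grip":0.2}]'; python3 st.py .4319 -.1578 .018
```

```text
t: 17.2
tool_pos: [0.5152, 0.3702, 0.0128]
orientation: [-3.141, -0.001, -0.003]
force: [-0.1, -0.3, 0.2]
opening: 0.0556
t 17.2 pos [0.5152 0.3702 0.0128] yaw 0.02 tilt 0.12 open 0.0556 F [-0.1 -0.3  0.2] q6 2.11
to go, tool mm: [-83.5 528.   -5.8]
twist [-0.0009 -0.002   0.0004]
```

```bash
python3 -m pendant '[{"translation":[0,0,-20],"twist":[0,0,0],"grip":0.2},{"translation":[0,0,-45],"twist":[0,0,0],"grip":0.2},{"translation":[0,0,-45],"twist":[0,0,0],"grip":0.2},{"translation":[-5,30,-25],"twist":[0,0,0],"grip":0.2},{"translation":[-7,45,0],"twist":[0,0,0],"grip":0.2},{"translation":[-7,45,0],"twist":[0,0,0],"grip":0.2},{"translation":[-7,45,0],"twist":[0,0,0],"grip":0.2},{"translation":[-7,45,0],"twist":[0,0,0],"grip":0.2},{"translation":[-7,45,0],"twist":[0,0,0],"grip":0.2},{"translation":[-7,45,0],"twist":[0,0,0],"grip":0.2}]'; python3 st.py .4319 -.1578 .07
python3 - <<'E'
from h import *
crop("top",90,150,70,90,6,"blue2")
E
```

```text
t: 18.2
tool_pos: [0.4674, 0.0651, 0.1544]
orientation: [-3.14, -0.015, -0.012]
force: [1.5, -0.9, 0.5]
opening: 0.0558
t 18.2 pos [0.4674 0.0651 0.1544] yaw 0.53 tilt 0.43 open 0.0558 F [ 1.5 -0.9  0.5] q6 1.59
to go, tool mm: [-38.2 222.7  83.8]
twist [-0.0011 -0.0075  0.0093]
```

View pics/blue2.png

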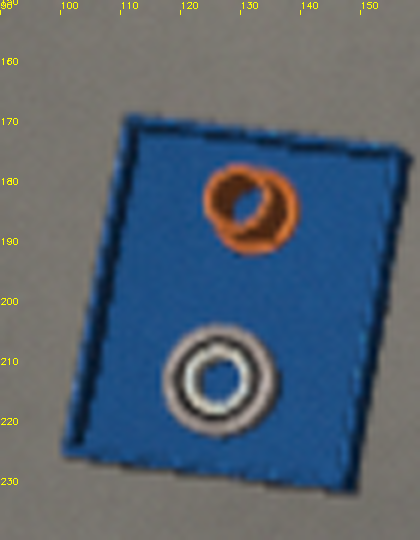

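Bush stands on its flange (~(131,185)), bearing at (126,213), both clear. To the gear.

```bash
python3 -m pendant '[{"translation":[-7,42,0],"twist":[0,0,0.005],"grip":0.2},{"translation":[-7,42,0],"twist":[0,0,0.005],"grip":0.2},{"translation":[-7,42,0],"twist":[0,0,0],"grip":0.2},{"translation":[-7,38,15],"twist":[0,0,0],"grip":0.2},{"translation":[-6,30,20],"twist":[0,0,0],"grip":0.2},{"translation":[-2,14,20],"twist":[0,0,0],"grip":0.2},{"translation":[0,3,18],"twist":[0,0,0],"grip":0.2},{"translation":[0,0,8],"twist":[0,0,0],"grip":0.2},{"translation":[0,0,0],"twist":[0,0,0],"grip":0.2},{"translation":[0,0,0],"twist":[0,0,0],"grip":0.2}]'; python3 st.py .4319 -.1578 .018
```

```text
t: 19.25
tool_pos: [0.4308, -0.1634, 0.0753]
orientation: [3.135, -0.014, 0.025]
force: [0.2, -1.3, -0.8]
opening: 0.0561
t 19.25 pos [ 0.4308 -0.1634  0.0753] yaw -0.5 tilt 0.98 open 0.0561 F [ 0.2 -1.3 -0.8] q6 1.1
to go, tool mm: [ 0.1 -6.  57.3]
twist [ 0.006  -0.016  -0.0088]
```

```bash
python3 -m pendant '[{"translation":[1,-6,8],"twist":[0.006,-0.016,-0.009],"grip":0.2},{"translation":[0,0,10],"twist":[0,0,0],"grip":0.2},{"translation":[0,0,10],"twist":[0,0,0],"grip":0.2},{"translation":[0,0,7],"twist":[0,0,0],"grip":0.2},{"translation":[0,0,3],"twist":[0,0,0],"grip":0.2},{"translation":[0,0,0],"twist":[0,0,0],"grip":0.2},{"translation":[0,0,0],"twist":[0,0,0],"grip":0.2},{"translation":[0,0,0],"twist":[0,0,0],"grip":0.2},{"translation":[0,0,0],"twist":[0,0,0],"grip":0.2},{"translation":[0,0,0],"twist":[0,0,0],"grip":0.2}]'; python3 st.py .4319 -.1578 .018
```

```text
t: 20.25
tool_pos: [0.4345, -0.1562, 0.0367]
orientation: [3.14, 0.007, 0.004]
force: [-0.1, 0.7, 0.2]
opening: 0.0563
t 20.25 pos [ 0.4345 -0.1562  0.0367] yaw 0.24 tilt 0.16 open 0.0563 F [-0.1  0.7  0.2] q6 1.11
to go, tool mm: [-2.7  1.6 18.7]
twist [ 0.0012 -0.0024  0.0041]
```

```bash
python3 -m pendant '[{"translation":[-2.5,1.5,6],"twist":[0.001,-0.002,0.004],"grip":0.2},{"translation":[0,0,7],"twist":[0,0,0],"grip":0.2},{"translation":[0,0,4],"twist":[0,0,0],"grip":0.2},{"translation":[0,0,1],"twist":[0,0,0],"grip":0.2},{"translation":[0,0,0],"twist":[0,0,0],"grip":-1},{"translation":[0,0,0],"twist":[0,0,0],"grip":-1},{"translation":[0,0,0],"twist":[0,0,0],"grip":-1},{"translation":[0,0,0],"twist":[0,0,0],"grip":-1},{"translation":[0,0,0],"twist":[0,0,0],"grip":-1},{"translation":[0,0,0],"twist":[0,0,0],"grip":-1}]' 35; python3 st.py .64 -.004 .07
```

```text
t: 21.25
tool_pos: [0.4317, -0.158, 0.0171]
orientation: [3.141, -0.001, 0.0]
force: [0.5, -0.4, -1.6]
opening: 0.0313
t 21.25 pos [ 0.4317 -0.158   0.0171] yaw -0.02 tilt 0.03 open 0.0313 F [ 0.5 -0.4 -1.6] q6 1.11
to go, tool mm: [ 208.2 -154.1  -52.9]
twist [ 0.0004 -0.0003 -0.0004]
```

```bash
python3 -m pendant '[{"translation":[0,0,-20],"twist":[0,0,0],"grip":-1},{"translation":[0,0,-40],"twist":[0,0,0],"grip":-1},{"translation":[20,-15,-20],"twist":[0,0,0],"grip":-1},{"translation":[36,-27,0],"twist":[0,0,0],"grip":-1},{"translation":[36,-27,0],"twist":[0,0,0],"grip":-1},{"translation":[36,-27,0],"twist":[0,0,0],"grip":-1},{"translation":[36,-27,0],"twist":[0,0,0],"grip":-1},{"translation":[25,-18,0],"twist":[0,0,0],"grip":-1},{"translation":[10,-7,10],"twist":[0,0,0],"grip":-1},{"translation":[0,0,15],"twist":[0,0,0],"grip":-1}]'; python3 st.py .64 -.004 .0215
```

```text
t: 22.25
tool_pos: [0.6384, -0.0025, 0.0744]
orientation: [-3.139, 0.005, -0.004]
force: [-0.7, 0.2, -2.4]
opening: 0.0318
t 22.25 pos [ 0.6384 -0.0025  0.0744] yaw -0.17 tilt 0.18 open 0.0318 F [-0.7  0.2 -2.4] q6 1.49
to go, tool mm: [ 1.5  1.6 52.9]
twist [-0.0022 -0.0024 -0.003 ]
```

```bash
python3 -m pendant '[{"translation":[1.5,1.5,10],"twist":[-0.002,-0.002,-0.003],"grip":-1},{"translation":[0,0,12],"twist":[0,0,0],"grip":-1},{"translation":[0,0,10],"twist":[0,0,0],"grip":-1},{"translation":[0,0,6],"twist":[0,0,0],"grip":-1},{"translation":[0,0,3],"twist":[0,0,0],"grip":-1},{"translation":[0,0,0],"twist":[0,0,0],"grip":-1},{"translation":[0,0,0],"twist":[0,0,0],"grip":-1},{"translation":[0,0,0],"twist":[0,0,0],"grip":-1},{"translation":[0,0,0],"twist":[0,0,0],"grip":-1},{"translation":[0,0,0],"twist":[0,0,0],"grip":-1}]'; python3 st.py .64 -.004 .0215
```

```text
t: 23.25
tool_pos: [0.6348, -0.0071, 0.0268]
orientation: [3.142, -0.005, -0.011]
force: [-0.1, 0.3, -1.3]
opening: 0.0314
t 23.25 pos [ 0.6348 -0.0071  0.0268] yaw -0.17 tilt 0.39 open 0.0314 F [-0.1  0.3 -1.3] q6 1.48
to go, tool mm: [ 5.2 -3.1  5.3]
twist [ 0.      0.0067 -0.0029]
```

```bash
python3 -m pendant '[{"translation":[3,-2,2],"twist":[0,0.007,-0.003],"grip":-1},{"translation":[0,0,2],"twist":[0,0,0],"grip":-1},{"translation":[0,0,1.5],"twist":[0,0,0],"grip":-1},{"translation":[0,0,0],"twist":[0,0,0],"grip":-1},{"translation":[0,0,0],"twist":[0,0,0],"grip":-1},{"translation":[0,0,0],"twist":[0,0,0],"grip":0.1},{"translation":[0,0,0],"twist":[0,0,0],"grip":0.1},{"translation":[0,0,0],"twist":[0,0,0],"grip":0.1},{"translation":[0,0,0],"twist":[0,0,0],"grip":0.1},{"translation":[0,0,0],"twist":[0,0,0],"grip":0.1}]'; python3 st.py .4469 .0735 .12
```

```text
t: 24.25
tool_pos: [0.6398, -0.0049, 0.0228]
orientation: [3.141, 0.001, 0.007]
force: [-0.4, 0.0, -0.4]
opening: 0.0507
t 24.25 pos [ 0.6398 -0.0049  0.0228] yaw 0.04 tilt 0.25 open 0.0507 F [-0.4  0.  -0.4] q6 1.48
to go, tool mm: [-192.4  -78.5  -98.1]
twist [ 0.0003 -0.0044  0.0007]
```

```bash
python3 -m pendant '[{"translation":[0,0,-20],"twist":[0,0,0],"grip":0.1},{"translation":[0,0,-40],"twist":[0,0,0],"grip":0.1},{"translation":[-10,-5,-35],"twist":[0,0,0],"grip":0.1},{"translation":[-36,-14,0],"twist":[0,0,0],"grip":0.1},{"translation":[-36,-14,0],"twist":[0,0,0],"grip":0.1},{"translation":[-36,-14,0],"twist":[0,0,0],"grip":0.1},{"translation":[-36,-14,0],"twist":[0,0,0],"grip":0.1},{"translation":[-25,-10,0],"twist":[0,0,0],"grip":0.1},{"translation":[-5,-3,0],"twist":[0,0,0],"grip":0.1},{"translation":[0,0,0],"twist":[0,0,0],"grip":0.1}]'; python3 st.py .4469 .0735 .03
```

```text
t: 25.25
tool_pos: [0.451, 0.0709, 0.122]
orientation: [-3.141, 0.001, -0.016]
force: [0.2, -1.4, -0.3]
opening: 0.0512
t 25.25 pos [0.451  0.0709 0.122 ] yaw -0.03 tilt 0.6 open 0.0512 F [ 0.2 -1.4 -0.3] q6 1.62
to go, tool mm: [-5.1 -2.6 91.9]
twist [-0.0001 -0.0104 -0.0005]
```

```bash
python3 -m pendant '[{"translation":[-5,-2.5,8],"twist":[0,-0.01,0],"grip":0.1},{"translation":[0,0,8],"twist":[0,0,0],"grip":0.1},{"translation":[0,0,8],"twist":[0,0,0],"grip":0.1},{"translation":[0,0,6],"twist":[0,0,0],"grip":0.1},{"translation":[0,0,3],"twist":[0,0,0],"grip":0.1},{"translation":[0,0,0],"twist":[0,0,0],"grip":0.1},{"translation":[0,0,0],"twist":[0,0,0],"grip":0.1},{"translation":[0,0,0],"twist":[0,0,0],"grip":0.1},{"translation":[0,0,0],"twist":[0,0,0],"grip":0.1},{"translation":[0,0,0],"twist":[0,0,0],"grip":0.1}]'; python3 st.py .4469 .0735 .03
python3 - <<'E'
from h import *
crop("side",170,140,130,115,6,"bolt1")
E
```

```text
t: 26.25
tool_pos: [0.4491, 0.0718, 0.0857]
orientation: [3.141, -0.004, -0.001]
force: [0.3, -1.0, 0.5]
opening: 0.0511
t 26.25 pos [0.4491 0.0718 0.0857] yaw -0.16 tilt 0.04 open 0.0511 F [ 0.3 -1.   0.5] q6 1.62
to go, tool mm: [-2.2 -1.7 55.7]
twist [ 0.0004  0.0004 -0.0028]
```

View pics/bolt1.png

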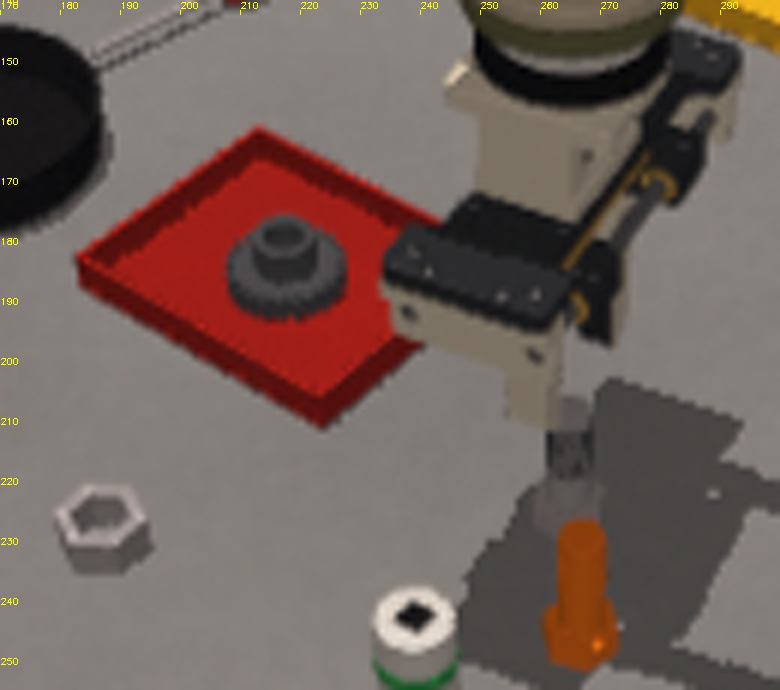

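Gear sits on the red tray floor (~(217,185)); fingers straddle the bolt shank (264,210) and the orange decoy (266,228) is close, so I narrow the opening before going down.

```bash
python3 -m pendant '[{"translation":[-2,-1.7,5],"twist":[0,0,-0.003],"grip":-0.15},{"translation":[0,0,7],"twist":[0,0,0],"grip":-0.15},{"translation":[0,0,9],"twist":[0,0,0],"grip":-0.15},{"translation":[0,0,9],"twist":[0,0,0],"grip":-0.15},{"translation":[0,0,8],"twist":[0,0,0],"grip":-0.15},{"translation":[0,0,5],"twist":[0,0,0],"grip":-0.15},{"translation":[0,0,2],"twist":[0,0,0],"grip":-0.15},{"translation":[0,0,0],"twist":[0,0,0],"grip":-0.15},{"translation":[0,0,0],"twist":[0,0,0],"grip":-0.15},{"translation":[0,0,0],"twist":[0,0,0],"grip":-0.15}]'; python3 st.py .4469 .0735 .034
```

```text
t: 27.3
tool_pos: [0.4463, 0.0737, 0.036]
orientation: [3.141, 0.001, -0.003]
force: [-0.3, -0.3, -1.3]
opening: 0.0395
t 27.3 pos [0.4463 0.0737 0.036 ] yaw 0.03 tilt 0.1 open 0.0395 F [-0.3 -0.3 -1.3] q6 1.62
to go, tool mm: [0.7 0.2 2. ]
twist [0.0004 0.0016 0.0006]
```

```bash
python3 -m pendant '[{"translation":[0.7,0,2],"twist":[0,0.001,0],"grip":-0.15},{"translation":[0,0,0],"twist":[0,0,0],"grip":-1},{"translation":[0,0,0],"twist":[0,0,0],"grip":-1},{"translation":[0,0,0],"twist":[0,0,0],"grip":-1},{"translation":[0,0,0],"twist":[0,0,0],"grip":-1},{"translation":[0,0,0],"twist":[0,0,0],"grip":-1},{"translation":[0,0,0],"twist":[0,0,0],"grip":-1},{"translation":[0,0,0],"twist":[0,0,0],"grip":-1},{"translation":[0,0,0],"twist":[0,0,0],"grip":-1},{"translation":[0,0,0],"twist":[0,0,0],"grip":-1}]' 35; python3 st.py .432 -.36 .12
```

```text
t: 28.3
tool_pos: [0.4479, 0.0736, 0.0349]
orientation: [3.141, 0.001, 0.003]
force: [-0.6, 0.8, -0.9]
opening: 0.0197
t 28.3 pos [0.4479 0.0736 0.0349] yaw 0.04 tilt 0.1 open 0.0197 F [-0.6  0.8 -0.9] q6 1.62
to go, tool mm: [-16.1 433.7 -84.9]
twist [ 0.0006 -0.0016  0.0006]
```

```bash
python3 -m pendant '[{"translation":[0,0,-20],"twist":[0,0,0],"grip":-1},{"translation":[0,0,-40],"twist":[0,0,0],"grip":-1},{"translation":[0,0,-40],"twist":[0,0,0],"grip":-1},{"translation":[0,25,-5],"twist":[0,0,0],"grip":-1},{"translation":[-2,42,0],"twist":[0,0,0],"grip":-1},{"translation":[-2,42,0],"twist":[0,0,0],"grip":-1},{"translation":[-2,42,0],"twist":[0,0,0],"grip":-1},{"translation":[-2,42,0],"twist":[0,0,0],"grip":-1},{"translation":[-2,42,0],"twist":[0,0,0],"grip":-1},{"translation":[-2,42,0],"twist":[0,0,0],"grip":-1}]'; python3 st.py .432 -.355 .08
```

```text
t: 29.3
tool_pos: [0.4341, -0.2082, 0.1428]
orientation: [-3.141, -0.017, 0.001]
force: [1.2, 0.3, -2.3]
opening: 0.0192
t 29.3 pos [ 0.4341 -0.2082  0.1428] yaw 0.61 tilt 0.05 open 0.0192 F [ 1.2  0.3 -2.3] q6 1.01
to go, tool mm: [ -3.6 146.8  62.8]
twist [-0.0001  0.0008  0.0106]
```

```bash
python3 -m pendant '[{"translation":[-1,38,0],"twist":[0,0,0.005],"grip":-1},{"translation":[-1,38,0],"twist":[0,0,0.005],"grip":-1},{"translation":[-1,35,10],"twist":[0,0,0],"grip":-1},{"translation":[0,20,15],"twist":[0,0,0],"grip":-1},{"translation":[0,6,15],"twist":[0,0,0],"grip":-1},{"translation":[0,0,10],"twist":[0,0,0],"grip":-1},{"translation":[0,0,5],"twist":[0,0,0],"grip":-1},{"translation":[0,0,0],"twist":[0,0,0],"grip":-1},{"translation":[0,0,0],"twist":[0,0,0],"grip":-1},{"translation":[0,0,0],"twist":[0,0,0],"grip":-1}]'; python3 st.py .432 -.355 .04
```

```text
t: 30.3
tool_pos: [0.4289, -0.3518, 0.0836]
orientation: [-3.139, 0.005, 0.004]
force: [1.2, -0.5, -1.8]
opening: 0.0195
t 30.3 pos [ 0.4289 -0.3518  0.0836] yaw -0.19 tilt 0.22 open 0.0195 F [ 1.2 -0.5 -1.8] q6 0.8
to go, tool mm: [ 3.2  3.3 43.6]
twist [-0.0025  0.0028 -0.0034]
```

```bash
python3 -m pendant '[{"translation":[2,2,8],"twist":[-0.002,0.003,-0.003],"grip":-1},{"translation":[0,0,9],"twist":[0,0,0],"grip":-1},{"translation":[0,0,8],"twist":[0,0,0],"grip":-1},{"translation":[0,0,6],"twist":[0,0,0],"grip":-1},{"translation":[0,0,3],"twist":[0,0,0],"grip":-1},{"translation":[0,0,0],"twist":[0,0,0],"grip":-1},{"translation":[0,0,0],"twist":[0,0,0],"grip":-1},{"translation":[0,0,0],"twist":[0,0,0],"grip":-1},{"translation":[0,0,0],"twist":[0,0,0],"grip":-1},{"translation":[0,0,0],"twist":[0,0,0],"grip":-1}]'; python3 st.py .432 -.355 .0393
```

```text
t: 31.3
tool_pos: [0.4323, -0.3539, 0.0483]
orientation: [3.14, 0.002, 0.004]
force: [0.4, -0.6, -1.5]
opening: 0.0196
t 31.3 pos [ 0.4323 -0.3539  0.0483] yaw 0.06 tilt 0.17 open 0.0196 F [ 0.4 -0.6 -1.5] q6 0.79
to go, tool mm: [-0.3  1.1  9. ]
twist [ 0.0016 -0.0025  0.0011]
```

```bash
python3 -m pendant '[{"translation":[0,0,4],"twist":[0.001,-0.002,0.001],"grip":-1},{"translation":[0,0,3],"twist":[0,0,0],"grip":-1},{"translation":[0,0,1.5],"twist":[0,0,0],"grip":-1},{"translation":[0,0,0.5],"twist":[0,0,0],"grip":-1},{"translation":[0,0,0],"twist":[0,0,0],"grip":-1},{"translation":[0,0,0],"twist":[0,0,0],"grip":-0.2},{"translation":[0,0,0],"twist":[0,0,0],"grip":-0.2},{"translation":[0,0,0],"twist":[0,0,0],"grip":-0.2},{"translation":[0,0,0],"twist":[0,0,0],"grip":-0.2},{"translation":[0,0,0],"twist":[0,0,0],"grip":-0.2}]'; python3 st.py .6244 .1807 .12 26.5
```

```text
t: 32.3
tool_pos: [0.4334, -0.3549, 0.0401]
orientation: [3.139, 0.0, 0.004]
force: [-0.0, 0.2, -0.8]
opening: 0.0373
t 32.3 pos [ 0.4334 -0.3549  0.0401] yaw 0.0 tilt 0.21 open 0.0373 F [-0.   0.2 -0.8] q6 0.79
to go, tool mm: [ 191.2 -535.4  -80.8]
twist [ 0.0031 -0.0019 -0.4625]
```

```bash
python3 -m pendant '[{"translation":[0,0,-10],"twist":[0,0,0],"grip":-0.2},{"translation":[0,0,-20],"twist":[0,0,0],"grip":-0.2},{"translation":[0,0,-25],"twist":[0,0,0],"grip":-0.2},{"translation":[0,0,-30],"twist":[0,0,0],"grip":-0.2},{"translation":[5,-20,-25],"twist":[0,0,0],"grip":0.4},{"translation":[14,-42,0],"twist":[0,0,0],"grip":0.4},{"translation":[15,-43,0],"twist":[0,0,0],"grip":0.4},{"translation":[15,-43,0],"twist":[0,0,0],"grip":0.4},{"translation":[15,-43,0],"twist":[0,0,0],"grip":0.4},{"translation":[15,-43,0],"twist":[0,0,0],"grip":0.4}]'; python3 st.py .6244 .1807 .08 26.5
python3 - <<'E'
from h import *
crop("top",355,155,75,85,6,"yel1")
E
```

```text
t: 33.3
tool_pos: [0.5149, -0.1194, 0.1634]
orientation: [3.134, -0.016, 0.016]
force: [0.8, -0.0, 0.2]
opening: 0.0651
t 33.3 pos [ 0.5149 -0.1194  0.1634] yaw -0.59 tilt 0.74 open 0.0651 F [ 0.8 -0.   0.2] q6 1.26
to go, tool mm: [ 105.5 -301.8   82.4]
twist [ 0.0097 -0.0086 -0.4729]
```

View pics/yel1.png

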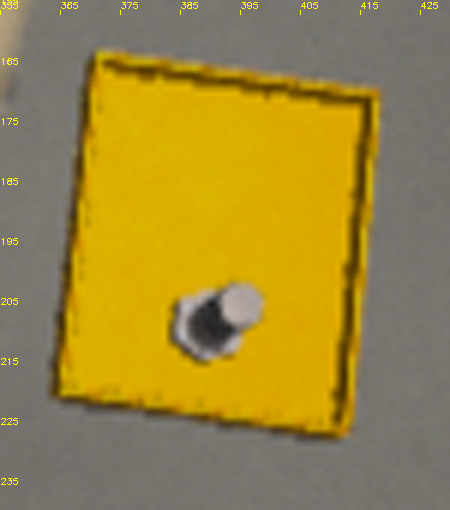

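Bolt stands on its head in the yellow tray (head ~(389,208)), with room for the nut near (393,180). On to the nut, turning to yaw 26.5°.

```bash
python3 -m pendant '[{"translation":[15,-43,0],"twist":[0,0,0],"grip":0.4},{"translation":[15,-43,0],"twist":[0,0,0],"grip":0.4},{"translation":[15,-43,0],"twist":[0,0,0],"grip":0.4},{"translation":[15,-43,0],"twist":[0,0,0],"grip":0.4},{"translation":[15,-43,10],"twist":[0,0,0],"grip":0.4},{"translation":[15,-43,20],"twist":[0,0,0],"grip":0.4},{"translation":[0,-15,20],"twist":[0.01,-0.008,-0.12],"grip":0.4},{"translation":[0,0,20],"twist":[0,0,-0.12],"grip":0.4},{"translation":[0,0,0],"twist":[0,0,-0.12],"grip":0.4},{"translation":[0,0,0],"twist":[0,0,-0.1],"grip":0.4}]'; python3 st.py .6244 .1807 .06 26.5
```

```text
t: 34.35
tool_pos: [0.6142, 0.1697, 0.1014]
orientation: [-3.051, -0.737, -0.025]
force: [0.5, -0.1, -0.2]
opening: 0.0647
t 34.35 pos [0.6142 0.1697 0.1014] yaw 27.18 tilt 0.92 open 0.0647 F [ 0.5 -0.1 -0.2] q6 1.28
to go, tool mm: [13.5 -5.2 41.7]
twist [ 0.0008 -0.0161  0.0119]
```

```bash
python3 -m pendant '[{"translation":[13,-5,8],"twist":[0,-0.016,0.012],"grip":0.4},{"translation":[0,0,12],"twist":[0,0,0],"grip":0.4},{"translation":[0,0,15],"twist":[0,0,0],"grip":0.4},{"translation":[0,0,15],"twist":[0,0,0],"grip":0.4},{"translation":[0,0,12],"twist":[0,0,0],"grip":0.4},{"translation":[0,0,6],"twist":[0,0,0],"grip":0.4},{"translation":[0,0,3],"twist":[0,0,0],"grip":0.4},{"translation":[0,0,0],"twist":[0,0,0],"grip":0.4},{"translation":[0,0,0],"twist":[0,0,0],"grip":0.4},{"translation":[0,0,0],"twist":[0,0,0],"grip":0.4}]'; python3 st.py .6244 .1807 .004 26.5
```

```text
t: 35.35
tool_pos: [0.6227, 0.1779, 0.0266]
orientation: [3.056, 0.724, -0.001]
force: [0.0, -0.5, -0.5]
opening: 0.0653
t 35.35 pos [0.6227 0.1779 0.0266] yaw 26.65 tilt 0.09 open 0.0653 F [ 0.  -0.5 -0.5] q6 1.31
to go, tool mm: [ 2.8 -1.8 22.6]
twist [0.0009 0.0012 0.0026]
```

```bash
python3 -m pendant '[{"translation":[2.5,-1.8,7],"twist":[0,0,0.002],"grip":0.4},{"translation":[0,0,8],"twist":[0,0,0],"grip":0.4},{"translation":[0,0,4],"twist":[0,0,0],"grip":0.4},{"translation":[0,0,2],"twist":[0,0,0],"grip":0.4},{"translation":[0,0,0],"twist":[0,0,0],"grip":-1},{"translation":[0,0,0],"twist":[0,0,0],"grip":-1},{"translation":[0,0,0],"twist":[0,0,0],"grip":-1},{"translation":[0,0,0],"twist":[0,0,0],"grip":-1},{"translation":[0,0,0],"twist":[0,0,0],"grip":-1},{"translation":[0,0,0],"twist":[0,0,0],"grip":-1}]' 25; python3 st.py .508 -.366 .08 0
```

```text
t: 36.35
tool_pos: [0.6253, 0.1811, 0.0052]
orientation: [3.056, 0.721, 0.002]
force: [-0.3, 0.1, -0.9]
opening: 0.0358
t 36.35 pos [0.6253 0.1811 0.0052] yaw 26.54 tilt 0.11 open 0.0358 F [-0.3  0.1 -0.9] q6 1.31
to go, tool mm: [-349.3  437.2  -74.5]
twist [ 0.0013 -0.0014  0.4631]
```

Nut gripped across flats (35.8 mm). Lift, turn back to yaw 0, carry to yellow.

```bash
python3 -m pendant '[{"translation":[0,0,-20],"twist":[0,0,0],"grip":-1},{"translation":[0,0,-40],"twist":[0,0,0],"grip":-1},{"translation":[0,0,-40],"twist":[0,0,0.12],"grip":-1},{"translation":[0,0,-20],"twist":[0,0,0.12],"grip":-1},{"translation":[0,0,0],"twist":[0,0,0.12],"grip":-1},{"translation":[0,0,0],"twist":[0,0,0.1],"grip":-1},{"translation":[-5,25,0],"twist":[0,0,0],"grip":-1},{"translation":[-9,43,0],"twist":[0,0,0],"grip":-1},{"translation":[-9,43,0],"twist":[0,0,0],"grip":-1},{"translation":[-9,43,0],"twist":[0,0,0],"grip":-1}]'; python3 st.py .508 -.366 .09 0
```

```text
t: 37.35
tool_pos: [0.5897, 0.0293, 0.13]
orientation: [-3.141, 0.013, -0.003]
force: [0.1, 0.1, -1.0]
opening: 0.0361
t 37.35 pos [0.5897 0.0293 0.13  ] yaw -0.46 tilt 0.13 open 0.0361 F [ 0.1  0.1 -1. ] q6 1.54
to go, tool mm: [-78.7 396.   39.5]
twist [-0.0008 -0.0021 -0.008 ]
```

```bash
python3 -m pendant '[{"translation":[-9,43,0],"twist":[0,0,-0.004],"grip":-1},{"translation":[-9,43,0],"twist":[0,0,0],"grip":-1},{"translation":[-9,43,0],"twist":[0,0,0],"grip":-1},{"translation":[-9,43,0],"twist":[0,0,0],"grip":-1},{"translation":[-9,43,0],"twist":[0,0,0],"grip":-1},{"translation":[-9,43,0],"twist":[0,0,0],"grip":-1},{"translation":[-9,43,0],"twist":[0,0,0],"grip":-1},{"translation":[-8,38,0],"twist":[0,0,0],"grip":-1},{"translation":[-3,15,0],"twist":[0,0,0],"grip":-1},{"translation":[0,0,0],"twist":[0,0,0],"grip":-1}]'; python3 st.py .508 -.366 .05 0
```

```text
t: 38.35
tool_pos: [0.507, -0.3431, 0.131]
orientation: [3.14, -0.014, 0.008]
force: [0.0, 0.7, -1.4]
opening: 0.0361
t 38.35 pos [ 0.507  -0.3431  0.131 ] yaw -0.5 tilt 0.3 open 0.0361 F [ 0.   0.7 -1.4] q6 0.9
to go, tool mm: [ 0.8 22.8 81.1]
twist [ 0.0015 -0.0049 -0.0087]
```

```bash
python3 -m pendant '[{"translation":[0.5,20,8],"twist":[0.001,-0.005,-0.008],"grip":-1},{"translation":[0,0,15],"twist":[0,0,0],"grip":-1},{"translation":[0,0,20],"twist":[0,0,0],"grip":-1},{"translation":[0,0,20],"twist":[0,0,0],"grip":-1},{"translation":[0,0,14],"twist":[0,0,0],"grip":-1},{"translation":[0,0,6],"twist":[0,0,0],"grip":-1},{"translation":[0,0,0],"twist":[0,0,0],"grip":-1},{"translation":[0,0,0],"twist":[0,0,0],"grip":-1},{"translation":[0,0,0],"twist":[0,0,0],"grip":-1},{"translation":[0,0,0],"twist":[0,0,0],"grip":-1}]'; python3 st.py .508 -.366 .0094 0
```

```text
t: 39.35
tool_pos: [0.5123, -0.3526, 0.0457]
orientation: [-3.139, -0.01, -0.003]
force: [-0.6, 0.7, -1.6]
opening: 0.0359
t 39.35 pos [ 0.5123 -0.3526  0.0457] yaw 0.35 tilt 0.22 open 0.0359 F [-0.6  0.7 -1.6] q6 0.88
to go, tool mm: [-4.4 13.4 36.2]
twist [-0.0031 -0.0022  0.0061]
```

```bash
python3 -m pendant '[{"translation":[-4,12,5],"twist":[-0.003,-0.002,0.006],"grip":-1},{"translation":[0,0,8],"twist":[0,0,0],"grip":-1},{"translation":[0,0,8],"twist":[0,0,0],"grip":-1},{"translation":[0,0,4],"twist":[0,0,0],"grip":-1},{"translation":[0,0,2],"twist":[0,0,0],"grip":-1},{"translation":[0,0,0],"twist":[0,0,0],"grip":-1},{"translation":[0,0,0],"twist":[0,0,0],"grip":-1},{"translation":[0,0,0],"twist":[0,0,0],"grip":-1},{"translation":[0,0,0],"twist":[0,0,0],"grip":-1},{"translation":[0,0,0],"twist":[0,0,0],"grip":-1}]'; python3 st.py .508 -.366 .0094 0
```

```text
t: 40.35
tool_pos: [0.5086, -0.367, 0.0177]
orientation: [3.14, -0.002, 0.003]
force: [-0.1, -0.2, -1.4]
opening: 0.036
t 40.35 pos [ 0.5086 -0.367   0.0177] yaw -0.08 tilt 0.15 open 0.036 F [-0.1 -0.2 -1.4] q6 0.87
to go, tool mm: [-0.6 -1.   8.3]
twist [ 0.0018 -0.0019 -0.0014]
```

```bash
python3 -m pendant '[{"translation":[0,0,4],"twist":[0.001,-0.002,0],"grip":-1},{"translation":[0,0,2.5],"twist":[0,0,0],"grip":-1},{"translation":[0,0,1.5],"twist":[0,0,0],"grip":-1},{"translation":[0,0,0],"twist":[0,0,0],"grip":-1},{"translation":[0,0,0],"twist":[0,0,0],"grip":-1},{"translation":[0,0,0],"twist":[0,0,0],"grip":0.1},{"translation":[0,0,0],"twist":[0,0,0],"grip":0.1},{"translation":[0,0,0],"twist":[0,0,0],"grip":0.1},{"translation":[0,0,0],"twist":[0,0,0],"grip":0.1},{"translation":[0,0,0],"twist":[0,0,0],"grip":0.1}]'; python3 st.py .508 -.366 .0094 0
python3 -m pendant '[{"translation":[0,0,-10],"twist":[0,0,0],"grip":0.1},{"translation":[0,0,-20],"twist":[0,0,0],"grip":0.1},{"translation":[0,0,-30],"twist":[0,0,0],"grip":0.1},{"translation":[0,0,-40],"twist":[0,0,0],"grip":0.1},{"translation":[0,0,-40],"twist":[0,0,0],"grip":0.1},{"translation":[0,-35,-20],"twist":[0,0,0],"grip":0.1},{"translation":[0,-40,0],"twist":[0,0,0],"grip":0.1},{"translation":[0,-40,0],"twist":[0,0,0],"grip":0.1},{"translation":[0,-40,0],"twist":[0,0,0],"grip":0.1},{"translation":[0,-30,0],"twist":[0,0,0],"grip":0.1}]'
python3 - <<'E'
from h import *
for n in("top","side"): cv2.imwrite(f"pics/{n}9.png",robot.read_camera(n)[0][:,:,::-1])
p=cv2.imread("pics/top9.png")[:,:,::-1]; crop("top",355,155,75,85,6,"yel2",p)
E
```

```text
t: 41.35
tool_pos: [0.5093, -0.3676, 0.0101]
orientation: [3.14, -0.002, 0.002]
force: [-0.9, -0.2, 0.2]
opening: 0.051
t 41.35 pos [ 0.5093 -0.3676  0.0101] yaw -0.08 tilt 0.13 open 0.051 F [-0.9 -0.2  0.2] q6 0.87
to go, tool mm: [-1.3 -1.6  0.7]
twist [ 0.002  -0.0011 -0.0013]
t: 42.35
tool_pos: [0.5101, -0.1809, 0.1851]
orientation: [3.136, -0.013, 0.014]
force: [0.2, -0.0, 0.1]
opening: 0.0513
```

View pics/yel2.png

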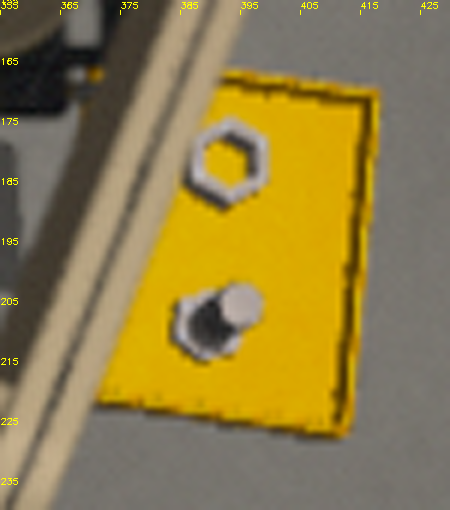

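View pics/side9.png

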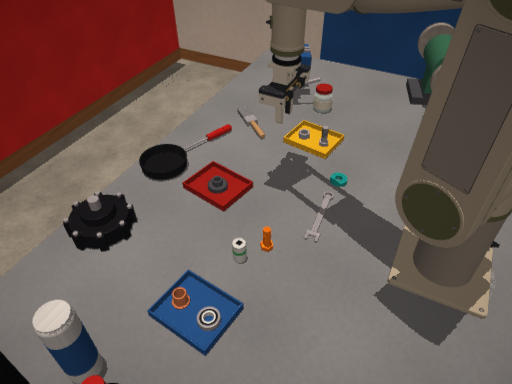

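Both pictures show every part in its tray: nut flat at (391,181) and bolt upright at (389,208) in the yellow tray. In the side view the gear is in the red tray (217,184), the bush and bearing are in the blue tray (180,297) and (208,318), and the socket (239,250), orange bolt and turquoise ring have not moved. Handing in.

```bash
python3 -c "
from plant import robot
print(robot.close_job())"
```

```text
the job is handed in; nothing more can be done
None
```

All five parts are in their trays: the bearing and bush in blue, the gear in red, the bolt and nut in yellow. The job was handed in at about 42 s of robot time, with no part dropped and nothing knocked.

- **Last pictures:** each part rests on its tray floor, clear of the walls and of the other part. The bush, gear and bolt stand upright, and the bearing and nut lie flat. The socket and both look-alikes are where they started.
- **Grip widths:** 52, 31, 31, 20 and 36 mm for bearing, bush, gear, bolt and nut. These match the part sizes to within about 1 mm.
- **Forces:** the readings I took stayed at about 3 N or less. I did not log them continuously between moves.
- **Disagreements:** after fast moves the arm stopped up to about 13 mm from the target, and I corrected this before each grasp and release. By the height readings, parts were let go about 0.5 to 1.7 mm above the tray floor, the gear the highest.

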